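Stack two gift towers in their box bases

TASK

Build the two gift towers: in the white mailer base stack the three brown cartons, largest at the bottom, then the middle one, the smallest on top, each centred and with its long sides along those of the base; in the round plywood base stack the two metal tins, the larger below the smaller, each centred. Everything ends lying flat and let go, and the candle jar and the black carton stay where they are.

Things in the scene. Friction and masses are not known exactly. Their poses are not given: they have to be found in the camera images.
- mailer: Target for the cartons: shallow open white mailer-box base, fixed to the table, 168 (its x) x 132 (its y) mm outside, walls 4 mm thick and 22 mm high, top of its floor 4 mm above the table, with a short 55 mm flap hanging outward from its +x end (the long way). Origin: centre of its underside, on the table; x along its long sides, z up.
- round_base: Target for the tins: shallow open round pale plywood box base, fixed to the table, 132 mm outside diameter, wall 4 mm thick and 22 mm high, top of its floor 4 mm above the table. Origin: centre of its underside, z up.
- carton_large: Largest of three closed brown cartons with a white paper band, 110 (x) x 62 (y) x 42 (z) mm, 280 to 520 g, loose, standing on the table, flat top. Origin: centre of its underside; x along its long sides, z up.
- carton_medium: Middle one of the three brown cartons with a white paper band, 84 (x) x 52 (y) x 36 (z) mm, 180 to 340 g, loose. Origin: centre of its underside; x along its long sides, z up.
- carton_small: Smallest of the three brown cartons with a white paper band, 58 (x) x 42 (y) x 32 (z) mm, 100 to 180 g, loose. Origin: centre of its underside; x along its long sides, z up.
- tin_large: Larger of two plain round metal tins, 62 mm diameter, 46 mm high, 220 to 420 g, loose, flat top. Origin: centre of its underside, z up.
- tin_small: Smaller of the two plain round metal tins, 44 mm diameter, 36 mm high, 100 to 180 g, loose. Origin: centre of its underside, z up.
- candle_jar: Bystander, not to be moved: amber glass candle jar with a white label and black lid, 54 mm diameter, 66 mm high, loose, standing among the cartons and tins. Origin: centre of its underside.
- black_carton: Bystander, not to be moved: plain black upright carton 60 x 60 x 100 mm, loose, behind the cartons and tins. Origin: centre of its underside.
Not all that is in view belongs to the job. What is shaped like the tin_large but green is not meant.

How it is judged:
By the outcome, as a careful person would: the job done as asked, in the order asked, and still so for the second after the job is handed in, with the robot touching nothing.
It also fails if it takes over 134 s, if anything falls off the work surface, if the arm or the gripper's body presses on something with over 40 N, if the wrist force passes 120 N, or if a joint passes its speed limit or range.

ROBOT

A 6-joint arm with a two-finger parallel gripper is mounted at the origin on the work surface. World frame = base frame: x ahead of the robot, y to its left, z up, the work surface at z = 0. Lengths are in m, angles in rad, forces in N, time in s.
With the tool pointing down it reaches from about 0.25 to 0.775 m from the base axis. Payload 4 kg.
Tool frame: the origin (TCP) lies at the very end of the fingers, on their centre line; the grasp point (between the pads) lies 19 mm behind it (robot.hold_point_z is the distance from the TCP to the grasp point, in m); z points along the fingers, y is the line along which they close (so a half turn about z gives the same grasp; the last joint's range is limited). The gripper opens to 94 mm and grips with 3 to 60 N. Pads are 16 mm wide; open, the fingers measure 119 mm over their backs; the gripper's body (75 mm by 177 mm) begins 78 mm behind the grasp point.
Start: joints at [-1.261, 0.087, 1.371, -0, 1.684, -0.103], TCP at [0.221, -0.504, 0.206] pointing down, gripper open.
Joint ranges: [-3.1, 3.1], [-0.76, 2.03], [0.27, 2.55], [-1.08, 4.22], [0.17, 2.65], [-2.57, 2.57]. Speed limits (rad/s): [2.79, 2.79, 3.14, 3.14, 3.14, 3.14].

INTERFACE

Orientations are given as [roll, pitch, yaw] about the fixed x, y, z axes, in that order (R = Rz(yaw) Ry(pitch) Rx(roll)).
In Python, from bench import robot gives the robot as it stands.
- The arm moves only by the tool carry_out, never from a script. Its argument "steps" is a list of rows, each a list of 3 entries, a list of its own where there are three numbers: the shift along the tool's x, y, z in m, then the turn about the tool's z in units of 10 degrees (1.0 is 10 degrees), then the closure, from -1 (fully open) to 1 (shut). In form: [[[tx, ty, tz], roll, jaw], ...]. A call has 1 to 10 rows; each row is the pose to reach, as a shift and turn from the pose commanded when the call began, along the tool's axes at that moment; what a row does not reach only later rows make up. A row lasts 1/8 s, in which the tool goes at most 62.5 mm and 10.7 degrees, less where a joint would pass 70% of its speed; a pose out of reach is approached as far as the arm can. A call with a gripper value outside its range is refused whole. The fingers move at their own pace and stop on an object; the grip force is fixed at half the most. Time passes only in rows, so rows that repeat a pose let the fingers close. It gives the time, the measured TCP pose, the force, the opening and the grip force at its end, in the units of the state.
- robot.get_obs(): the state, without advancing time (a new reading comes with each control period).
- robot.snapshot(name): name is "side" or "top"; returns a dict with "image" (480x640x3 uint8, red, green, blue), "z_map" (480x640 float32, m along the optical axis (not along the pixel's ray), 0 where there is no reading), "mtx" (3x3 intrinsics, pixels), "D" ([k1, k2, p1, p2, k3] as OpenCV has them; the pictures are not rectified), "R" (3x3) and "t" (3): a world point X has camera coordinates R X + t. Camera axes: x right, y down, z forward; pixel columns grow to the right and rows downward; lengths in m; the calibration is good to about 2 mm. A picture is of the moment at which its call begins.
- robot.close_job(): hands the job in; it is judged then, once.
The state is a dict: "time": time; "joint_positions": joint angles; "qvel": joint speeds; "joint_torque": joint torques, N m; "tool_pos": TCP position; "ee_rot": TCP orientation; "wrist_force": force on the tool from outside, world axes, zero at the start; "wrist_torque": the same for the moment, N m; "width": finger opening in m; "finger_force": force on a finger pad.
Only numpy, scipy, OpenCV 4.12 (cv2) and the standard library are available. Lean on these libraries where they do the work, as an engineer would, in place of code of your own. Each camera call takes 0.05 s, during which the arm holds its last target. There are 200 camera calls.

## Working session

There is one attempt and no reset: what is moved stays moved. The work goes in short steps, Python scripts to look and compute and a tool call to move; the robot and the scene stay as the last step left them, time stands still between calls to the robot, and variables do not carry over. Pictures are saved under pics/ and viewed, at most 14 in all, crops included, and the job is handed in when it is done.

Besides the shell and the picture viewer there is one more tool, called as name([rows], argument=value, ...), one row to a line, values as JSON. carry_out: Moves the arm, as the interface text tells. Its arguments: {"type":"object","properties":{"steps":{"type":"array","items":{"type":"array"}}},"required":["steps"]}

```bash
mkdir -p pics; ls; python3 - <<'E'
from bench import robot
import cv2,numpy as np
for n in("top","side"):
    s=robot.snapshot(n); cv2.imwrite(f"pics/{n}0.png",s["image"][:,:,::-1]); np.savez(f"{n}0.npz",**s)
    print(n,s["mtx"],s["D"],-s["R"].T@s["t"],s["R"])
o=robot.get_obs();print(o)
E
```

```text
pics
top [[551.39819198   0.         312.64473817]
 [  0.         551.39819198 236.09227507]
 [  0.           0.           1.        ]] [-0.05838022  0.          0.          0.          0.        ] [0.56585746 0.01350237 1.07527255] [[-0.00935681 -0.99959915  0.02672055]
 [-0.99882425  0.00807177 -0.04780128]
 [ 0.04756644 -0.0271364  -0.9984994 ]]
side [[476.39778207   0.         321.91266116]
 [  0.         476.39778207 237.79756179]
 [  0.           0.           1.        ]] [-0.02272591  0.          0.          0.          0.        ] [ 0.5002014  -0.60526962  0.79058332] [[ 0.973613   -0.22770341 -0.01512895]
 [-0.18544219 -0.75079045 -0.63397546]
 [ 0.1329997   0.6200523  -0.77320517]]
{'time': 0.1, 'joint_positions': array([-1.26110104e+00,  8.78912603e-02,  1.37211348e+00, -1.65667665e-06,
        1.68360065e+00, -1.03112964e-01]), 'qvel': array([ 0.00028432, -0.00076865, -0.00309644,  0.00086341,  0.0008507 ,
       -0.00085747]), 'joint_torque': array([ 3.34518023e-03, -3.41251910e+01, -3.03302300e+01,  7.19637517e-02,
        3.03629483e-02, -9.17917032e-05]), 'tool_pos': array([ 0.22048597, -0.50332395,  0.20441042]), 'ee_rot': array([-3.13959044e+00, -2.05533478e-04,  4.12807861e-01]), 'wrist_force': array([-1.62831932, -0.4748328 , -0.74529629]), 'wrist_torque': array([-0.00586567,  0.02688891, -0.0169455 ]), 'finger_force': 0.0, 'width': 0.09400611716660862}
```

View pics/top0.png

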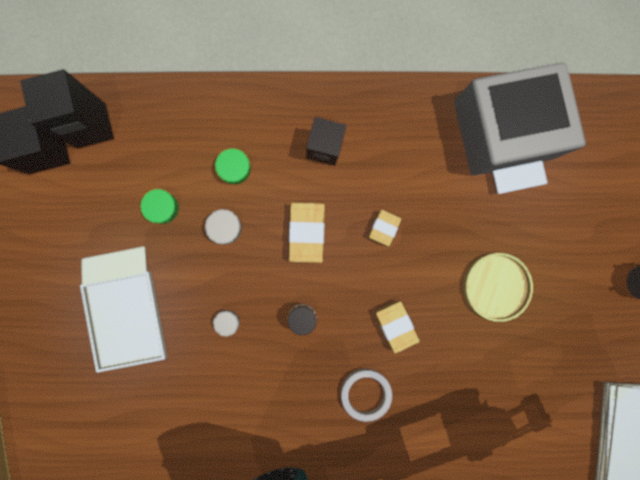

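View pics/side0.png

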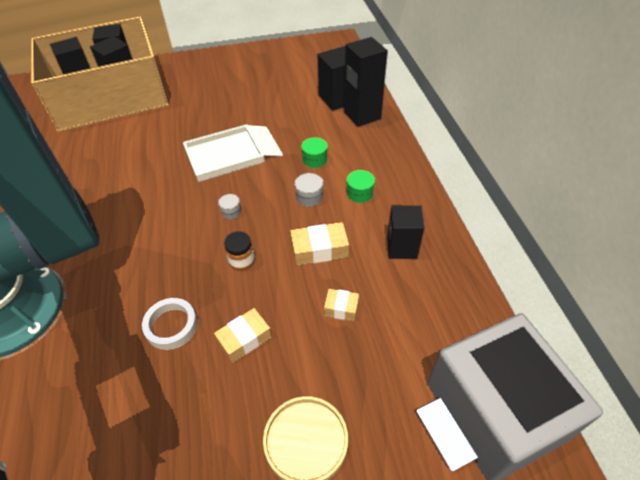

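Top view: large carton (307,232), medium (398,327), small (385,228), grey tins (222,226) and (226,323), mailer (123,322) with its flap up (+x), round base (499,287), jar (301,320), black carton (325,140). The side view agrees.

Could be mistaken: for tin_large, grey (222,226) against green (232,165) and (158,206), so I choose grey. For tin_small, (226,323) against the jar lid (301,320). For the round base, (499,287) against the tape ring (366,396). For the mailer, (123,322) against the papers at (520,175) and (620,430). For the black carton, (325,140) against the speakers at (60,120).

```bash
cat > h.py <<'E'
import cv2,numpy as np
from bench import robot
def world(s):
    v,u=np.mgrid[0:480,0:640].astype(np.float32)
    p=cv2.undistortPoints(np.stack([u,v],-1).reshape(-1,1,2),s["mtx"],s["D"]).reshape(480,640,2)
    d=np.dstack([p,np.ones((480,640))])
    return (d*s["z_map"][...,None]-s["t"])@s["R"]
def onplane(s,px,h):
    p=cv2.undistortPoints(np.asarray(px,np.float32).reshape(-1,1,2),s["mtx"],s["D"]).reshape(-1,2)
    d=np.c_[p,np.ones(len(p))]@s["R"]; c=-s["R"].T@s["t"]
    return (c+d*((h-c[2])/d[:,2])[:,None])[:,:2]
def contour(s,W,seed,h,tol=.009,maxr=70):
    m=((abs(W[...,2]-h)<tol)&(s["z_map"]>0)).astype(np.uint8)
    v,u=np.mgrid[0:480,0:640]; m[np.hypot(u-seed[0],v-seed[1])>maxr]=0
    n,l,st,c=cv2.connectedComponentsWithStats(m)
    k=1+np.argmin([np.min(np.hypot(*(np.argwhere(l==i)[:,::-1]-seed).T)) if st[i,4]>25 else 1e9 for i in range(1,n)])
    cs,_=cv2.findContours((l==k).astype(np.uint8),cv2.RETR_EXTERNAL,cv2.CHAIN_APPROX_NONE)
    return max(cs,key=cv2.contourArea)
def fit(s,W,seed,h,round_,**k):
    c=contour(s,W,seed,h,**k); q=(1000*onplane(s,c,h)).astype(np.float32)
    if round_: 
        e=cv2.fitEllipse(q); return np.round([*e[0],*e[1]],1),c
    (x,y),(a,b),t=cv2.minAreaRect(q)
    if a<b:a,b,t=b,a,t+90
    return np.round([x,y,a,b,(t+90)%180-90],1),c
OBJ=dict(cl=((307,232),.042,0),cm=((398,327),.036,0),cs=((385,228),.032,0),tl=((222,226),.046,1),ts=((226,323),.036,1),
 rb=((499,255),.022,1),ml=((86,322),.022,0),jar=((301,320),.066,1),blk=((325,135),.1,0))
E
python3 - <<'E'
from h import *
s=dict(np.load("top0.npz")); W=world(s); im=s["image"][:,:,::-1].copy()
for n,(p,h,r) in OBJ.items():
    print(n,"z@seed",W[p[1],p[0]].round(3)); f,c=fit(s,W,p,h,r,maxr=110 if n in("rb","ml") else 70); print("  ",f); cv2.drawContours(im,[c],-1,(255,0,255),1)
cv2.imwrite("pics/a1.png",cv2.resize(im[100:400,70:550],None,fx=1.6,fy=1.6))
E
```

```text
cl z@seed [ 0.623 -0.004  0.042]
   [621.9  -2.7 109.7  62.5  -2.5]
cm z@seed [ 0.443 -0.174  0.037]
   [ 443.6 -172.8   86.    53.7   24.2]
cs z@seed [ 0.63  -0.153  0.03 ]
   [ 629.9 -152.    58.5   43.8  -24.9]
tl z@seed [0.635 0.155 0.046]
   [634.  154.4  61.6  62.4]
ts z@seed [0.454 0.149 0.037]
   [454.4 150.6  43.8  44.8]
rb z@seed [ 0.577 -0.383  0.004]
   [ 515.3 -374.2  130.2  133.1]
ml z@seed [0.454 0.424 0.003]
   [470.3 349.5 196.3 134.6  10.6]
jar z@seed [0.461 0.009 0.065]
   [460.2   7.7  49.6  50.8]
blk z@seed [ 0.793 -0.037  0.102]
   [790.2 -38.4  62.1  59.6 -14.6]
```

View pics/a1.png

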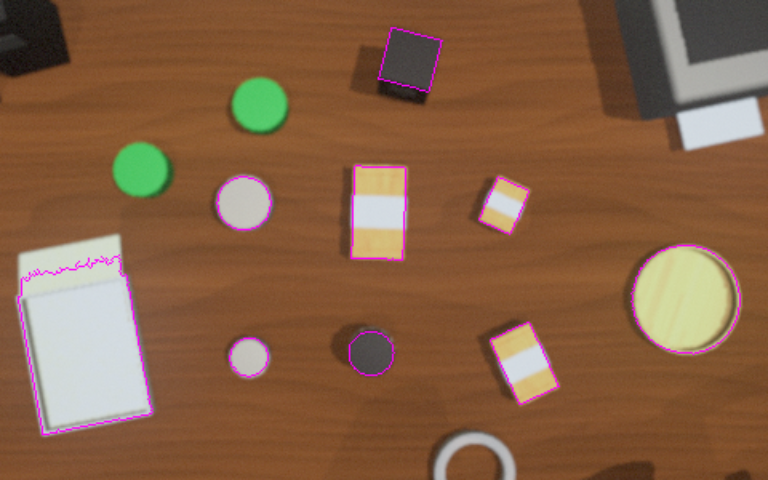

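The contours hug every piece, and the grey tin is plainly distinct from the green ones. The mailer's blob runs into its flap (ragged upper edge near crop (70,268)), so I'm refining that one from its straight edges.

```bash
cat >> h.py <<'E'
def go(x,y,z,yaw):
    """shift/turn (tool units) from measured pose to TCP target (m, deg)"""
    o=robot.get_obs(); p=o["tool_pos"]; a=o["ee_rot"][2]
    d=np.array([x,y,z])-p; c,s_=np.cos(a),np.sin(a)
    t=(np.radians(yaw)-a+np.pi)%(2*np.pi)-np.pi
    print("move",np.round([c*d[0]+s_*d[1], s_*d[0]-c*d[1], -d[2]],4),"roll",round(-np.degrees(t)/10,2),"t",o["time"],"w",round(o["width"],4))
E
python3 - <<'E'
from h import *
s=dict(np.load("top0.npz")); W=world(s)
f,c=fit(s,W,(86,322),.022,0,maxr=110)
q=1000*onplane(s,c,.022)
for it in range(3):
    a=np.radians(10.6 if it==0 else yaw); R=np.array([[np.cos(a),np.sin(a)],[-np.sin(a),np.cos(a)]])
    l=(q-[457.4,347.1])@R.T
    L=lambda m:cv2.fitLine(l[m].astype(np.float32),cv2.DIST_HUBER,0,.01,.01).ravel()
    A=[L((abs(l[:,0])<70)&(l[:,1]*g>58)) for g in(1,-1)]; E=L((l[:,0]<-75)&(abs(l[:,1])<55))
    dy=[np.degrees(np.arctan(v[1]/v[0])) for v in A]; de=np.degrees(np.arctan(-E[0]/E[1]))
    print(dy,de,[v[3]-v[1]/v[0]*v[2] for v in A],E[2]-E[0]/E[1]*E[3]); yaw=np.degrees(a)+np.mean(dy)
# inner edge of +x wall and of -x wall: height profile along the middle
a=np.radians(yaw);d=np.array([np.cos(a),np.sin(a)]);n=np.array([-d[1],d[0]])
w=(1000*W[...,:2]-[457.4,347.1]);lx=w@d;ly=w@n;m=(abs(ly)<45)
for lo in range(66,100,2):
    k=m&(lx>=lo)&(lx<lo+2);print(lo,round(float(np.median(W[...,2][k])*1000),1),end="; ")
print(yaw)
go(.622,-.003,.13,-2.5)
E
```

```text
[np.float32(0.033006653), np.float32(-0.13991898)] -0.15155256 [np.float32(66.32559), np.float32(-65.59368)] -83.31644
[np.float32(0.08646217), np.float32(-0.12202834)] -0.09809267 [np.float32(66.32566), np.float32(-65.57615)] -83.31626
[np.float32(0.104244806), np.float32(-0.104245834)] -0.08030685 [np.float32(66.32569), np.float32(-65.57611)] -83.31622
66 3.2; 68 3.7; 70 3.6; 72 4.1; 74 3.6; 76 3.0; 78 4.6; 80 21.3; 82 22.0; 84 21.6; 86 20.6; 88 19.6; 90 19.3; 92 18.6; 94 16.7; 96 16.7; 98 15.5; 10.528760234266521
move [ 0.5685 -0.2972  0.0744] roll 2.62 t 0.1 w 0.094
```

carry_out([
  [[0.5685, -0.2972, 0.05], 2.62, -1],
  [[0.5685, -0.2972, 0.05], 2.62, -1],
  [[0.5685, -0.2972, 0.05], 2.62, -1],
  [[0.5685, -0.2972, 0.05], 2.62, -1],
  [[0.5685, -0.2972, 0.05], 2.62, -1],
  [[0.5685, -0.2972, 0.05], 2.62, -1],
  [[0.5685, -0.2972, 0.05], 2.62, -1],
  [[0.5685, -0.2972, 0.05], 2.62, -1],
  [[0.5685, -0.2972, 0.05], 2.62, -1],
  [[0.5685, -0.2972, 0.05], 2.62, -1],
])

```text
time: 1.35
tool_pos: [0.6067, -0.022, 0.1568]
ee_rot: [3.141, 0.001, -0.044]
wrist_force: [0.6, -0.7, 0.4]
width: 0.0939
finger_force: 0.0
```

carry_out([
  [[0, 0, 0], 0, -1],
  [[0, 0, 0], 0, -1],
])

```text
time: 1.6
tool_pos: [0.6054, -0.0239, 0.1567]
ee_rot: [3.141, 0.002, -0.044]
wrist_force: [-0.4, -0.1, 0.6]
width: 0.0941
finger_force: 0.0
```

```bash
python3 -c "
from h import *
go(.622,-.003,.012,-2.5)"
```

```text
move [ 0.0156 -0.0216  0.1447] roll -0.0 t 1.6 w 0.0941
```

carry_out([
  [[0.0156, -0.0216, 0.03], 0, -1],
  [[0.0156, -0.0216, 0.08], 0, -1],
  [[0.0156, -0.0216, 0.12], 0, -1],
  [[0.0156, -0.0216, 0.1447], 0, -1],
  [[0.0156, -0.0216, 0.1447], 0, -1],
  [[0.0156, -0.0216, 0.1447], 0, -1],
])

```text
time: 2.35
tool_pos: [0.6233, -0.0041, 0.0147]
ee_rot: [3.141, -0.003, -0.046]
wrist_force: [0.3, 0.4, -0.4]
width: 0.0941
finger_force: 0.0
```

carry_out([
  [[0, 0, 0], 0, 1],
  [[0, 0, 0], 0, 1],
  [[0, 0, 0], 0, 1],
  [[0, 0, 0], 0, 1],
  [[0, 0, 0], 0, 1],
  [[0, 0, 0], 0, 1],
])

```text
time: 3.1
tool_pos: [0.6228, -0.0023, 0.0133]
ee_rot: [-3.141, -0.001, -0.044]
wrist_force: [-0.3, 2.1, 2.6]
width: 0.0616
finger_force: 30.0
```

carry_out([
  [[0, 0, -0.05], 0, 1],
  [[0, 0, -0.1], 0, 1],
  [[0, 0, -0.12], 0, 1],
  [[0, 0, -0.12], 0, 1],
])

```text
time: 3.6
tool_pos: [0.623, -0.0034, 0.1334]
ee_rot: [3.141, -0.002, -0.045]
wrist_force: [0.3, 0.3, -5.2]
width: 0.0613
finger_force: 30.0
```

```bash
python3 -c "
from h import *
print(robot.get_obs()['tool_pos'],robot.get_obs()['finger_force']);go(.4585,.3477,.13,10.5)"
```

```text
[ 0.62299542 -0.00337311  0.13342987] 29.99738574028015
move [-0.18   -0.3434  0.0034] roll -1.31 t 3.6 w 0.0613
```

carry_out([
  [[-0.03, -0.057, 0], -0.2, 1],
  [[-0.06, -0.114, 0], -0.5, 1],
  [[-0.09, -0.171, 0], -0.8, 1],
  [[-0.12, -0.228, 0], -1.1, 1],
  [[-0.15, -0.286, 0], -1.31, 1],
  [[-0.18, -0.3434, 0], -1.31, 1],
  [[-0.18, -0.3434, 0], -1.31, 1],
  [[-0.18, -0.3434, 0], -1.31, 1],
  [[-0.18, -0.3434, 0], -1.31, 1],
])

```text
time: 4.72
tool_pos: [0.4582, 0.3464, 0.1313]
ee_rot: [3.14, 0.002, 0.182]
wrist_force: [-0.6, -0.7, -4.6]
width: 0.0617
finger_force: 30.0
```

```bash
python3 -c "
from h import *
go(.4585,.3477,.0185,10.5)"
```

```text
move [ 0.0005 -0.0012  0.1128] roll -0.0 t 4.725 w 0.0617
```

carry_out([
  [[0.0005, -0.0012, 0.045], 0, 1],
  [[0.0005, -0.0012, 0.085], 0, 1],
  [[0.0005, -0.0012, 0.103], 0, 1],
  [[0.0005, -0.0012, 0.1128], 0, 1],
  [[0.0005, -0.0012, 0.1128], 0, 1],
  [[0.0005, -0.0012, 0.1128], 0, 1],
])

```text
time: 5.48
tool_pos: [0.4596, 0.3501, 0.0219]
ee_rot: [-3.14, -0.003, 0.184]
wrist_force: [0.6, 0.4, -4.8]
width: 0.0618
finger_force: 30.0
```

carry_out([
  [[0, 0, 0.001], 0, 1],
  [[0, 0, 0.001], 0, 1],
])

```text
time: 5.72
tool_pos: [0.4585, 0.3498, 0.0197]
ee_rot: [-3.141, -0.001, 0.184]
wrist_force: [-0.6, -0.1, -4.8]
width: 0.0617
finger_force: 30.0
```

carry_out([
  [[0, 0, 0], 0, 1],
  [[0, 0, 0], 0, 1],
])

```text
time: 5.98
tool_pos: [0.4582, 0.3495, 0.019]
ee_rot: [3.142, -0.0, 0.184]
wrist_force: [0.8, 0.2, -4.2]
width: 0.0617
finger_force: 30.0
```

```bash
python3 -c "
from h import *
for i in range(4):
  o=robot.get_obs();print(o['tool_pos'].round(4),abs(o['qvel']).max().round(4),o['wrist_force'].round(1)); robot.snapshot('top')
go(.4585,.3477,.0173,10.5)"
```

```text
[0.4582 0.3495 0.019 ] 0.0022 [ 0.8  0.2 -4.2]
[0.4582 0.3495 0.0189] 0.0021 [ 0.3  0.4 -4.3]
[0.4582 0.3494 0.0189] 0.0019 [ 0.5  0.  -5.4]
[0.4582 0.3495 0.0189] 0.0016 [-0.7  0.3 -5.2]
move [-0.      0.0018  0.0016] roll 0.01 t 6.175 w 0.0617
```

Correct 1.8 mm sideways, set down, and open partly (to about 76 mm).

carry_out([
  [[0, 0.0018, 0.0], 0, 1],
  [[0, 0.0018, 0.0015], 0, 1],
  [[0, 0.0018, 0.002], 0, 1],
  [[0, 0.0018, 0.002], 0, 1],
  [[0, 0.0018, 0.002], 0, 1],
  [[0, 0.0018, 0.002], 0, 1],
])

```text
time: 6.92
tool_pos: [0.4587, 0.3476, 0.0173]
ee_rot: [3.141, -0.0, 0.184]
wrist_force: [-0.6, -1.8, -0.8]
width: 0.062
finger_force: 30.0
```

carry_out([
  [[0, 0, 0], 0, -0.6],
  [[0, 0, 0], 0, -0.6],
  [[0, 0, 0], 0, -0.6],
  [[0, 0, -0.05], 0, -0.6],
  [[0, 0, -0.11], 0, -0.6],
  [[0, 0, -0.11], 0, -1],
])

```text
time: 7.68
tool_pos: [0.4621, 0.35, 0.1343]
ee_rot: [-3.137, -0.013, 0.184]
wrist_force: [0.4, 0.5, -0.2]
width: 0.0817
finger_force: 0.0
```

```bash
python3 -c "
from h import *
go(.4436,-.1728,.13,24.2)"
```

```text
move [-0.114   0.5105  0.0043] roll -1.36 t 7.675 w 0.0817
```

carry_out([
  [[-0.114, 0.5105, 0], -1.36, -1],
  [[-0.114, 0.5105, 0], -1.36, -1],
  [[-0.114, 0.5105, 0], -1.36, -1],
  [[-0.114, 0.5105, 0], -1.36, -1],
  [[-0.114, 0.5105, 0], -1.36, -1],
  [[-0.114, 0.5105, 0], -1.36, -1],
  [[-0.114, 0.5105, 0], -1.36, -1],
  [[-0.114, 0.5105, 0], -1.36, -1],
  [[-0.114, 0.5105, 0], -1.36, -1],
  [[-0.114, 0.5105, 0], -1.36, -1],
])

```text
time: 8.93
tool_pos: [0.4392, -0.1763, 0.1258]
ee_rot: [-3.14, 0.001, 0.418]
wrist_force: [0.5, 0.3, 0.7]
width: 0.0939
finger_force: 0.0
```

carry_out([
  [[0, 0, 0], 0, -1],
  [[0, 0, 0], 0, -1],
])

```text
time: 9.18
tool_pos: [0.44, -0.1738, 0.1268]
ee_rot: [-3.141, 0.0, 0.423]
wrist_force: [0.3, -0.3, -0.5]
width: 0.0941
finger_force: 0.0
```

```bash
python3 - <<'E'
from h import *
go(.4436,-.1728,.010,24.2)
s=robot.snapshot("top");W=world(s)
f,c=fit(s,W,(118,320),.046,0); print(f)
w=1000*W-[457.6,347.5,0]; m=(abs(w[...,0])<25)&(abs(w[...,1])<20); print("top z",np.median(W[m][:,2]))
E
```

```text
move [0.0037 0.0006 0.1168] roll 0.01 t 9.175 w 0.0941
[458.3 345.6 111.5  66.5  11.9]
top z 0.046011918764632856
```

```bash
python3 - <<'E'
from h import *
s=robot.snapshot("top");W=world(s);np.savez("top1.npz",**s)
s0=dict(np.load("top0.npz"));W0=world(s0)
for tol in(.006,.004,.003):
    print(tol,"cl",fit(s,W,(118,320),.046,0,tol=tol)[0])
    for n in("cm","cs","tl","ts","rb","cl"):
        p,h,r=OBJ[n];print("  ",n,fit(s0,W0,p,h,r,tol=tol,maxr=110 if n=="rb" else 70)[0])
# mailer rim: colour-free, z profile across walls in local y
a=np.radians(10.5);d=np.array([np.cos(a),np.sin(a)]);n=np.array([-d[1],d[0]])
w=1000*W0[...,:2]-[457.6,347.5];lx,ly=w@d,w@n;z=1000*W0[...,2]
for lo in list(range(-72,-56,2))+list(range(56,72,2)):
    k=(abs(lx)<60)&(ly>=lo)&(ly<lo+2);print(lo,np.median(z[k]).round(1) if k.any() else None,end="; ")
E
```

```text
0.006 cl [458.4 345.7 110.8  65.8  10.5]
   cm [ 443.4 -173.1   85.4   53.3   24. ]
   cs [ 629.8 -152.3   58.4   43.2  -24.8]
   tl [634.1 154.5  61.6  62. ]
   ts [454.3 150.7  43.7  44.3]
   rb [ 515.3 -374.6  130.2  132.1]
   cl [621.9  -2.7 109.7  62.5  -2.5]
0.004 cl [458.2 346.3 111.1  65.   11.4]
   cm [ 443.3 -173.1   85.2   53.3   23.5]
   cs [ 629.8 -152.5   58.2   42.8  -24.8]
   tl [633.9 154.8  61.1  61.5]
   ts [454.2 150.9  43.2  43.8]
   rb [ 515.4 -374.8  129.8  131.6]
   cl [621.9  -2.7 109.7  62.5  -2.5]
0.003 cl [458.2 346.4 111.3  64.8  11.6]
   cm [ 443.3 -173.1   85.2   53.3   23.5]
   cs [ 629.9 -152.5   58.    42.8  -24.4]
   tl [634.  154.8  59.9  61.4]
   ts [454.2 150.9  42.6  43.3]
   rb [ 568.5 -385.5   20.1   55.4]
   cl [621.9  -2.8 109.7  62.4  -2.5]
-72 0.2; -70 -0.7; -68 -0.2; -66 10.1; -64 20.4; -62 20.6; -60 17.0; -58 7.2; 56 3.4; 58 3.3; 60 4.4; 62 13.6; 64 21.1; 66 20.0; 68 18.5; 70 None;
```

carry_out([
  [[0.0036, 0.0006, 0.05], 0, -1],
  [[0.0036, 0.0006, 0.09], 0, -1],
  [[0.0036, 0.0006, 0.1168], 0, -1],
  [[0.0036, 0.0006, 0.1168], 0, -1],
  [[0.0036, 0.0006, 0.1168], 0, -1],
  [[0.0036, 0.0006, 0.1168], 0, -1],
])

```text
time: 10.02
tool_pos: [0.4449, -0.1747, 0.0121]
ee_rot: [3.139, -0.002, 0.422]
wrist_force: [0.3, 1.5, 0.5]
width: 0.0937
finger_force: 0.0
```

carry_out([
  [[0, 0, 0], 0, 1],
  [[0, 0, 0], 0, 1],
  [[0, 0, 0], 0, 1],
  [[0, 0, 0], 0, 1],
  [[0, 0, 0], 0, 1],
  [[0, 0, 0], 0, 1],
  [[0, 0, 0], 0, 1],
])

```text
time: 10.9
tool_pos: [0.4432, -0.1736, 0.0101]
ee_rot: [-3.14, 0.0, 0.422]
wrist_force: [-1.0, 2.8, 3.0]
width: 0.0518
finger_force: 30.0
```

carry_out([
  [[0, 0, -0.05], 0, 1],
  [[0, 0, -0.11], 0, 1],
  [[0, 0, -0.14], 0, 1],
  [[0, 0, -0.14], 0, 1],
])

```text
time: 11.4
tool_pos: [0.4451, -0.1754, 0.1525]
ee_rot: [3.136, -0.003, 0.421]
wrist_force: [0.4, 0.5, -3.7]
width: 0.0519
finger_force: 30.0
```

```bash
python3 -c "
from h import *
go(.458,.3472,.15,10.5)"
```

```text
move [ 0.2255 -0.4716  0.0025] roll 1.36 t 11.4 w 0.0519
```

carry_out([
  [[0.0255, -0.054, 0], 0.2, 1],
  [[0.0505, -0.106, 0], 0.4, 1],
  [[0.0755, -0.158, 0], 0.6, 1],
  [[0.1005, -0.21, 0], 0.8, 1],
  [[0.1255, -0.262, 0], 1.0, 1],
  [[0.1505, -0.314, 0], 1.2, 1],
  [[0.1755, -0.366, 0], 1.36, 1],
  [[0.2005, -0.419, 0], 1.36, 1],
  [[0.2255, -0.4716, 0], 1.36, 1],
  [[0.2255, -0.4716, 0], 1.36, 1],
])

```text
time: 12.65
tool_pos: [0.4543, 0.3512, 0.1455]
ee_rot: [3.14, 0.006, 0.189]
wrist_force: [-0.2, -1.1, -3.0]
width: 0.0518
finger_force: 30.0
```

carry_out([
  [[0, 0, 0.04], 0, 1],
  [[0, 0, 0.07], 0, 1],
  [[0, 0, 0.07], 0, 1],
  [[0, 0, 0.07], 0, 1],
  [[0, 0, 0.07], 0, 1],
  [[0, 0, 0.07], 0, 1],
])

```text
time: 13.4
tool_pos: [0.4572, 0.3488, 0.0817]
ee_rot: [-3.141, -0.003, 0.184]
wrist_force: [-0.4, -0.6, -2.3]
width: 0.0519
finger_force: 30.0
```

```bash
python3 -c "
from h import *
go(.458,.3472,.0585,10.5)"
```

```text
move [0.0005 0.0017 0.0232] roll 0.0 t 13.4 w 0.0519
```

carry_out([
  [[0.0005, 0.0017, 0.015], 0, 1],
  [[0.0005, 0.0017, 0.022], 0, 1],
  [[0.0005, 0.0017, 0.022], 0, 1],
  [[0.0005, 0.0017, 0.022], 0, 1],
  [[0.0005, 0.0017, 0.022], 0, 1],
  [[0.0005, 0.0017, 0.022], 0, 1],
])

```text
time: 14.15
tool_pos: [0.4572, 0.347, 0.0583]
ee_rot: [3.142, -0.0, 0.184]
wrist_force: [-0.9, 0.2, -2.8]
width: 0.0518
finger_force: 30.0
```

```bash
python3 -c "
from h import *
go(.458,.3472,.0561,10.5)"
```

```text
move [ 0.0009 -0.0001  0.0022] roll 0.01 t 14.15 w 0.0518
```

carry_out([
  [[0.0009, 0, 0.001], 0, 1],
  [[0.0009, 0, 0.002], 0, 1],
  [[0.0009, 0, 0.0025], 0, 1],
  [[0.0009, 0, 0.0025], 0, 1],
  [[0.0009, 0, 0.0025], 0, 1],
])

```text
time: 14.78
tool_pos: [0.4581, 0.3471, 0.0561]
ee_rot: [3.142, -0.0, 0.184]
wrist_force: [0.0, -0.4, -0.1]
width: 0.052
finger_force: 30.0
```

carry_out([
  [[0, 0, 0], 0, -0.5],
  [[0, 0, 0], 0, -0.5],
  [[0, 0, 0], 0, -0.5],
  [[0, 0, -0.05], 0, -0.5],
  [[0, 0, -0.1], 0, -0.5],
  [[0, 0, -0.1], 0, -1],
  [[0, 0, -0.1], 0, -1],
])

```text
time: 15.65
tool_pos: [0.4577, 0.3469, 0.1551]
ee_rot: [3.141, 0.001, 0.184]
wrist_force: [-0.4, 0.9, 0.3]
width: 0.0871
finger_force: 0.0
```

```bash
python3 -c "
from h import *
go(.6299,-.1525,.155,-24.8)"
```

```text
move [7.780e-02 5.225e-01 1.000e-04] roll 3.54 t 15.65 w 0.0871
```

carry_out([
  [[0.0778, 0.5225, 0], 3.54, -1],
  [[0.0778, 0.5225, 0], 3.54, -1],
  [[0.0778, 0.5225, 0], 3.54, -1],
  [[0.0778, 0.5225, 0], 3.54, -1],
  [[0.0778, 0.5225, 0], 3.54, -1],
  [[0.0778, 0.5225, 0], 3.54, -1],
  [[0.0778, 0.5225, 0], 3.54, -1],
  [[0.0778, 0.5225, 0], 3.54, -1],
  [[0.0778, 0.5225, 0], 3.54, -1],
  [[0.0778, 0.5225, 0], 3.54, -1],
])

```text
time: 16.9
tool_pos: [0.629, -0.1542, 0.1521]
ee_rot: [3.141, 0.005, -0.437]
wrist_force: [-0.8, 0.7, 0.2]
width: 0.094
finger_force: 0.0
```

carry_out([
  [[0, 0, 0], 0, -1],
  [[0, 0, 0], 0, -1],
  [[0, 0, 0], 0, -1],
])

```text
time: 17.27
tool_pos: [0.6301, -0.151, 0.156]
ee_rot: [-3.142, -0.0, -0.432]
wrist_force: [0.3, 0.5, 0.0]
width: 0.0941
finger_force: 0.0
```

```bash
python3 - <<'E'
from h import *
go(.6299,-.1525,.008,-24.8)
s=robot.snapshot("top");W=world(s)
for t in(.006,.004): print(fit(s,W,(116,318),.082,0,tol=t)[0])
cv2.imwrite("pics/a2.png",cv2.resize(s["image"][180:400,40:260,::-1],None,fx=2.5,fy=2.5))
E
```

```text
move [0.0005 0.0014 0.148 ] roll 0.01 t 17.275 w 0.0941
[457.6 344.8  84.5  57.   10.5]
[457.5 345.3  84.5  55.8  10.5]
```

View pics/a2.png

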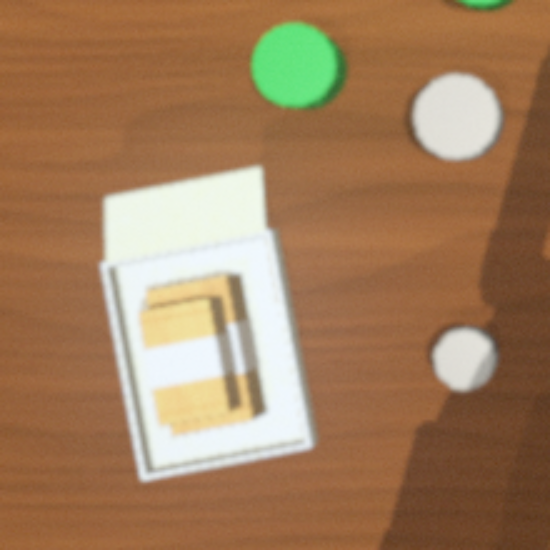

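The crop shows the large and medium cartons lying square in the mailer at about (205,350), with the flap up. Next is the small carton.

carry_out([
  [[0.0005, 0.0014, 0.05], 0, -1],
  [[0.0005, 0.0014, 0.1], 0, -1],
  [[0.0005, 0.0014, 0.135], 0, -1],
  [[0.0005, 0.0014, 0.148], 0, -1],
  [[0.0005, 0.0014, 0.148], 0, -1],
  [[0.0005, 0.0014, 0.148], 0, -1],
  [[0.0005, 0.0014, 0.148], 0, -1],
])

```text
time: 18.2
tool_pos: [0.6315, -0.1543, 0.0101]
ee_rot: [-3.141, -0.004, -0.434]
wrist_force: [0.0, 0.2, 0.1]
width: 0.0939
finger_force: 0.0
```

carry_out([
  [[0, 0, 0], 0, 1],
  [[0, 0, 0], 0, 1],
  [[0, 0, 0], 0, 1],
  [[0, 0, 0], 0, 1],
  [[0, 0, 0], 0, 1],
  [[0, 0, 0], 0, 1],
  [[0, 0, 0], 0, 1],
  [[0, 0, 0], 0, 1],
])

```text
time: 19.2
tool_pos: [0.63, -0.1537, 0.0076]
ee_rot: [-3.141, 0.0, -0.434]
wrist_force: [0.6, 1.1, -0.2]
width: 0.0419
finger_force: 30.0
```

carry_out([
  [[0, 0, -0.05], 0, 1],
  [[0, 0, -0.11], 0, 1],
  [[0, 0, -0.16], 0, 1],
  [[0, 0, -0.16], 0, 1],
  [[0, 0, -0.16], 0, 1],
])

```text
time: 19.82
tool_pos: [0.6292, -0.1537, 0.1659]
ee_rot: [3.141, 0.003, -0.434]
wrist_force: [-0.3, -0.3, -2.3]
width: 0.0414
finger_force: 30.0
```

```bash
python3 -c "
from h import *
go(.458,.347,.17,10.5)"
```

```text
move [-0.3658 -0.3824 -0.0041] roll -3.54 t 19.825 w 0.0414
```

carry_out([
  [[-0.0366, -0.0382, 0], -0.4, 1],
  [[-0.0772, -0.081, 0], -0.8, 1],
  [[-0.1183, -0.124, 0], -1.2, 1],
  [[-0.1594, -0.167, 0], -1.6, 1],
  [[-0.2005, -0.21, 0], -2.0, 1],
  [[-0.2416, -0.253, 0], -2.5, 1],
  [[-0.2827, -0.296, 0], -3.0, 1],
  [[-0.3238, -0.339, 0], -3.54, 1],
  [[-0.3658, -0.3824, 0], -3.54, 1],
  [[-0.3658, -0.3824, 0], -3.54, 1],
])

```text
time: 21.08
tool_pos: [0.4552, 0.3496, 0.1637]
ee_rot: [3.14, 0.007, 0.191]
wrist_force: [0.9, -0.0, -1.4]
width: 0.0418
finger_force: 30.0
```

carry_out([
  [[0, 0, 0.04], 0, 1],
  [[0, 0, 0.055], 0, 1],
  [[0, 0, 0.055], 0, 1],
  [[0, 0, 0.055], 0, 1],
  [[0, 0, 0.055], 0, 1],
  [[0, 0, 0.055], 0, 1],
])

```text
time: 21.82
tool_pos: [0.4594, 0.347, 0.1139]
ee_rot: [-3.141, -0.002, 0.184]
wrist_force: [-0.4, -0.6, -2.0]
width: 0.0417
finger_force: 30.0
```

```bash
python3 -c "
from h import *
go(.4586,.3471,.092,10.5)"
```

```text
move [-0.0008 -0.0002  0.0219] roll 0.0 t 21.825 w 0.0417
```

carry_out([
  [[-0.0005, -0.0002, 0.015], 0, 1],
  [[-0.0005, -0.0002, 0.021], 0, 1],
  [[-0.0005, -0.0002, 0.021], 0, 1],
  [[-0.0005, -0.0002, 0.021], 0, 1],
  [[-0.0005, -0.0002, 0.021], 0, 1],
  [[-0.0005, -0.0002, 0.021], 0, 1],
])

```text
time: 22.58
tool_pos: [0.4583, 0.347, 0.0918]
ee_rot: [3.142, -0.0, 0.184]
wrist_force: [-1.3, -0.6, -2.0]
width: 0.0415
finger_force: 30.0
```

```bash
python3 -c "
from h import *
go(.4586,.3471,.0896,10.5)"
```

```text
move [ 0.0003 -0.      0.0022] roll 0.01 t 22.575 w 0.0415
```

carry_out([
  [[0.0003, 0, 0.001], 0, 1],
  [[0.0003, 0, 0.002], 0, 1],
  [[0.0003, 0, 0.0025], 0, 1],
  [[0.0003, 0, 0.0025], 0, 1],
  [[0.0003, 0, 0.0025], 0, 1],
])

```text
time: 23.2
tool_pos: [0.4586, 0.347, 0.0895]
ee_rot: [3.142, -0.0, 0.184]
wrist_force: [-0.9, 0.1, 0.4]
width: 0.0419
finger_force: 30.0
```

carry_out([
  [[0, 0, 0], 0, -0.4],
  [[0, 0, 0], 0, -0.4],
  [[0, 0, 0], 0, -0.4],
  [[0, 0, -0.03], 0, -0.5],
  [[0, 0, -0.07], 0, -0.5],
  [[0, 0, -0.07], 0, -1],
  [[0, 0, -0.07], 0, -1],
])

```text
time: 24.08
tool_pos: [0.4582, 0.3468, 0.1583]
ee_rot: [3.141, 0.001, 0.184]
wrist_force: [0.1, -0.6, 0.3]
width: 0.0868
finger_force: 0.0
```

```bash
python3 -c "
from h import *
go(.634,.1547,.15,0)"
```

```text
move [0.1376 0.2211 0.0083] roll 1.06 t 24.075 w 0.0868
```

carry_out([
  [[0.1376, 0.2211, 0], 1.06, -1],
  [[0.1376, 0.2211, 0], 1.06, -1],
  [[0.1376, 0.2211, 0], 1.06, -1],
  [[0.1376, 0.2211, 0], 1.06, -1],
  [[0.1376, 0.2211, 0], 1.06, -1],
  [[0.1376, 0.2211, 0.0083], 1.06, -1],
  [[0.1376, 0.2211, 0.0083], 1.06, -1],
  [[0.1376, 0.2211, 0.0083], 1.06, -1],
])

```text
time: 25.08
tool_pos: [0.6332, 0.1565, 0.1507]
ee_rot: [-3.141, 0.001, 0.002]
wrist_force: [0.2, -0.2, 0.5]
width: 0.0941
finger_force: 0.0
```

```bash
python3 -c "
from h import *
go(.634,.1547,.012,0)"
```

```text
move [0.0008 0.0018 0.1387] roll 0.01 t 25.075 w 0.0941
```

carry_out([
  [[0.0004, 0.001, 0.05], 0, -1],
  [[0.0004, 0.001, 0.1], 0, -1],
  [[0.0004, 0.001, 0.13], 0, -1],
  [[0.0004, 0.001, 0.1387], 0, -1],
  [[0.0004, 0.001, 0.1387], 0, -1],
  [[0.0004, 0.001, 0.1387], 0, -1],
  [[0.0004, 0.001, 0.1387], 0, -1],
])

```text
time: 25.95
tool_pos: [0.636, 0.1541, 0.0143]
ee_rot: [-3.141, -0.004, -0.001]
wrist_force: [0.3, -0.0, 0.1]
width: 0.0937
finger_force: 0.0
```

carry_out([
  [[0, 0, 0], 0, 1],
  [[0, 0, 0], 0, 1],
  [[0, 0, 0], 0, 1],
  [[0, 0, 0], 0, 1],
  [[0, 0, 0], 0, 1],
  [[0, 0, 0], 0, 1],
  [[0, 0, 0], 0, 1],
])

```text
time: 26.82
tool_pos: [0.6347, 0.1542, 0.0122]
ee_rot: [-3.141, -0.0, -0.001]
wrist_force: [0.2, 2.0, 0.4]
width: 0.0618
finger_force: 30.0
```

carry_out([
  [[0, 0, -0.05], 0, 1],
  [[0, 0, -0.11], 0, 1],
  [[0, 0, -0.13], 0, 1],
  [[0, 0, -0.13], 0, 1],
])

```text
time: 27.32
tool_pos: [0.6352, 0.1537, 0.1428]
ee_rot: [3.141, -0.002, -0.001]
wrist_force: [-0.9, 0.7, -3.3]
width: 0.0616
finger_force: 30.0
```

```bash
python3 -c "
from h import *
go(.5155,-.3746,.14,0)"
```

```text
move [-0.1192  0.5284  0.0028] roll -0.01 t 27.325 w 0.0616
```

carry_out([
  [[-0.012, 0.052, 0], 0, 1],
  [[-0.025, 0.111, 0], 0, 1],
  [[-0.0385, 0.17, 0], 0, 1],
  [[-0.052, 0.23, 0], 0, 1],
  [[-0.0655, 0.29, 0], 0, 1],
  [[-0.079, 0.35, 0], 0, 1],
  [[-0.0925, 0.41, 0], 0, 1],
  [[-0.106, 0.47, 0], 0, 1],
  [[-0.1188, 0.5284, 0], 0, 1],
  [[-0.1188, 0.5284, 0], 0, 1],
])

```text
time: 28.58
tool_pos: [0.5117, -0.3777, 0.1367]
ee_rot: [-3.138, 0.007, -0.007]
wrist_force: [0.2, 1.2, -4.1]
width: 0.0616
finger_force: 30.0
```

carry_out([
  [[0, 0, 0.05], 0, 1],
  [[0, 0, 0.09], 0, 1],
  [[0, 0, 0.09], 0, 1],
  [[0, 0, 0.09], 0, 1],
  [[0, 0, 0.09], 0, 1],
  [[0, 0, 0.09], 0, 1],
])

```text
time: 29.32
tool_pos: [0.5165, -0.3751, 0.0544]
ee_rot: [3.139, -0.003, -0.001]
wrist_force: [0.1, 0.6, -2.9]
width: 0.0613
finger_force: 30.0
```

```bash
python3 -c "
from h import *
go(.516,-.3747,.019,0)"
```

```text
move [-0.0005 -0.0004  0.0354] roll -0.0 t 29.325 w 0.0613
```

carry_out([
  [[-0.0003, -0.0003, 0.02], 0, 1],
  [[-0.0003, -0.0003, 0.034], 0, 1],
  [[-0.0003, -0.0003, 0.034], 0, 1],
  [[-0.0003, -0.0003, 0.034], 0, 1],
  [[-0.0003, -0.0003, 0.034], 0, 1],
  [[-0.0003, -0.0003, 0.034], 0, 1],
])

```text
time: 30.08
tool_pos: [0.5152, -0.3742, 0.0184]
ee_rot: [3.141, -0.0, -0.001]
wrist_force: [0.6, 0.7, -4.0]
width: 0.0616
finger_force: 30.0
```

```bash
python3 -c "
from h import *
go(.516,-.3747,.0162,0)"
```

```text
move [0.0008 0.0005 0.0022] roll -0.0 t 30.075 w 0.0616
```

carry_out([
  [[0.0008, 0.0005, 0.001], 0, 1],
  [[0.0008, 0.0005, 0.002], 0, 1],
  [[0.0008, 0.0005, 0.0025], 0, 1],
  [[0.0008, 0.0005, 0.0025], 0, 1],
  [[0.0008, 0.0005, 0.0025], 0, 1],
])

```text
time: 30.7
tool_pos: [0.516, -0.3747, 0.0158]
ee_rot: [3.141, -0.0, -0.001]
wrist_force: [-0.4, -0.1, -3.5]
width: 0.0616
finger_force: 30.0
```

carry_out([
  [[0, 0, 0], 0, -0.6],
  [[0, 0, 0], 0, -0.6],
  [[0, 0, 0], 0, -0.6],
  [[0, 0, -0.05], 0, -0.6],
  [[0, 0, -0.12], 0, -0.6],
  [[0, 0, -0.12], 0, -1],
  [[0, 0, -0.12], 0, -1],
])

```text
time: 31.58
tool_pos: [0.5163, -0.3749, 0.1367]
ee_rot: [3.14, -0.002, -0.001]
wrist_force: [0.3, 0.5, 0.1]
width: 0.0919
finger_force: 0.0
```

```bash
python3 -c "
from h import *
go(.4543,.1508,.14,0)"
```

```text
move [-0.0624 -0.5257 -0.0033] roll -0.0 t 31.575 w 0.0919
```

carry_out([
  [[-0.0624, -0.5257, 0], 0, -1],
  [[-0.0624, -0.5257, 0], 0, -1],
  [[-0.0624, -0.5257, 0], 0, -1],
  [[-0.0624, -0.5257, 0], 0, -1],
  [[-0.0624, -0.5257, 0], 0, -1],
  [[-0.0624, -0.5257, 0], 0, -1],
  [[-0.0624, -0.5257, 0], 0, -1],
  [[-0.0624, -0.5257, 0], 0, -1],
  [[-0.0624, -0.5257, 0], 0, -1],
  [[-0.0624, -0.5257, 0], 0, -1],
])

```text
time: 32.83
tool_pos: [0.4521, 0.1525, 0.133]
ee_rot: [3.14, 0.005, 0.003]
wrist_force: [0.4, -0.6, -0.1]
width: 0.094
finger_force: 0.0
```

carry_out([
  [[0, 0, 0], 0, -1],
  [[0, 0, 0], 0, -1],
  [[0, 0, 0], 0, -1],
])

```text
time: 33.2
tool_pos: [0.4542, 0.15, 0.1355]
ee_rot: [3.141, 0.0, -0.003]
wrist_force: [0.4, 0.2, -0.1]
width: 0.0941
finger_force: 0.0
```

```bash
python3 - <<'E'
from h import *
go(.4543,.1508,.009,0)
s=robot.snapshot("top");W=world(s)
for t in(.006,.004):print("tl",fit(s,W,(499,287),.05,1,tol=t)[0],"rb",fit(s,W,(499,255),.022,1,tol=t,maxr=110)[0])
E
```

```text
move [ 1.000e-04 -8.000e-04  1.265e-01] roll -0.02 t 33.2 w 0.0941
tl [ 517.1 -374.2   61.7   62.7] rb [ 515.3 -374.5  130.3  132.2]
tl [ 517.  -374.6   60.9   61.9] rb [ 515.3 -374.7  127.7  128.6]
```

carry_out([
  [[-0.0005, -0.0008, 0.05], 0, -1],
  [[-0.0005, -0.0008, 0.1], 0, -1],
  [[-0.0005, -0.0008, 0.12], 0, -1],
  [[-0.0005, -0.0008, 0.1265], 0, -1],
  [[-0.0005, -0.0008, 0.1265], 0, -1],
  [[-0.0005, -0.0008, 0.1265], 0, -1],
  [[-0.0005, -0.0008, 0.1265], 0, -1],
])

```text
time: 34.12
tool_pos: [0.4545, 0.1521, 0.0105]
ee_rot: [-3.141, -0.002, -0.001]
wrist_force: [0.3, -1.0, -0.1]
width: 0.094
finger_force: 0.0
```

carry_out([
  [[0, 0, 0], 0, 1],
  [[0, 0, 0], 0, 1],
  [[0, 0, 0], 0, 1],
  [[0, 0, 0], 0, 1],
  [[0, 0, 0], 0, 1],
  [[0, 0, 0], 0, 1],
  [[0, 0, 0], 0, 1],
  [[0, 0, 0], 0, 1],
])

```text
time: 35.12
tool_pos: [0.4535, 0.1519, 0.0091]
ee_rot: [3.141, 0.0, -0.001]
wrist_force: [0.1, 0.4, -0.3]
width: 0.0435
finger_force: 30.0
```

carry_out([
  [[0, 0, -0.05], 0, 1],
  [[0, 0, -0.11], 0, 1],
  [[0, 0, -0.14], 0, 1],
  [[0, 0, -0.14], 0, 1],
])

```text
time: 35.62
tool_pos: [0.4553, 0.1524, 0.1519]
ee_rot: [-3.14, -0.006, -0.001]
wrist_force: [-0.0, 0.1, -1.9]
width: 0.0438
finger_force: 30.0
```

```bash
python3 -c "
from h import *
go(.5163,-.3746,.15,0)"
```

```text
move [0.0615 0.5269 0.0019] roll -0.0 t 35.625 w 0.0438
```

carry_out([
  [[0.006, 0.052, 0], 0, 1],
  [[0.013, 0.111, 0], 0, 1],
  [[0.02, 0.17, 0], 0, 1],
  [[0.027, 0.23, 0], 0, 1],
  [[0.034, 0.29, 0], 0, 1],
  [[0.041, 0.35, 0], 0, 1],
  [[0.048, 0.41, 0], 0, 1],
  [[0.055, 0.47, 0], 0, 1],
  [[0.0615, 0.5269, 0], 0, 1],
  [[0.0615, 0.5269, 0], 0, 1],
])

```text
time: 36.88
tool_pos: [0.5126, -0.3779, 0.1439]
ee_rot: [-3.138, 0.006, -0.006]
wrist_force: [-0.7, 0.1, -1.7]
width: 0.0438
finger_force: 30.0
```

carry_out([
  [[0, 0, 0.04], 0, 1],
  [[0, 0, 0.06], 0, 1],
  [[0, 0, 0.06], 0, 1],
  [[0, 0, 0.06], 0, 1],
  [[0, 0, 0.06], 0, 1],
  [[0, 0, 0.06], 0, 1],
])

```text
time: 37.62
tool_pos: [0.5152, -0.3754, 0.0907]
ee_rot: [3.14, -0.002, -0.001]
wrist_force: [0.6, 0.3, -1.2]
width: 0.0434
finger_force: 30.0
```

```bash
python3 -c "
from h import *
go(.5154,-.3746,.0615,0)"
```

```text
move [ 0.0002 -0.0008  0.0292] roll -0.0 t 37.625 w 0.0434
```

carry_out([
  [[0.0005, -0.0004, 0.015], 0, 1],
  [[0.0005, -0.0004, 0.028], 0, 1],
  [[0.0005, -0.0004, 0.028], 0, 1],
  [[0.0005, -0.0004, 0.028], 0, 1],
  [[0.0005, -0.0004, 0.028], 0, 1],
  [[0.0005, -0.0004, 0.028], 0, 1],
])

```text
time: 38.38
tool_pos: [0.5152, -0.3748, 0.0615]
ee_rot: [3.141, -0.0, -0.001]
wrist_force: [0.2, 0.2, -1.1]
width: 0.0434
finger_force: 30.0
```

```bash
python3 -c "
from h import *
go(.5154,-.3746,.0591,0)"
```

```text
move [ 0.0002 -0.0002  0.0024] roll -0.0 t 38.375 w 0.0434
```

carry_out([
  [[0.0002, -0.0002, 0.001], 0, 1],
  [[0.0002, -0.0002, 0.002], 0, 1],
  [[0.0002, -0.0002, 0.0028], 0, 1],
  [[0.0002, -0.0002, 0.0028], 0, 1],
  [[0.0002, -0.0002, 0.0028], 0, 1],
])

```text
time: 39.0
tool_pos: [0.5152, -0.3745, 0.0584]
ee_rot: [3.141, -0.0, -0.001]
wrist_force: [1.1, -0.8, -1.2]
width: 0.0438
finger_force: 30.0
```

carry_out([
  [[0, 0, 0], 0, -0.4],
  [[0, 0, 0], 0, -0.4],
  [[0, 0, 0], 0, -0.4],
  [[0, 0, -0.05], 0, -0.5],
  [[0, 0, -0.12], 0, -0.5],
  [[0, 0, -0.12], 0, -0.5],
])

```text
time: 39.75
tool_pos: [0.5176, -0.3764, 0.186]
ee_rot: [3.133, -0.01, -0.001]
wrist_force: [0.4, -0.0, -0.2]
width: 0.0704
finger_force: 0.0
```

carry_out([
  [[-0.15, -0.1, 0], 0, -1],
  [[-0.15, -0.1, 0], 0, -1],
  [[-0.15, -0.1, 0], 0, -1],
  [[-0.15, -0.1, 0], 0, -1],
  [[-0.15, -0.1, 0], 0, -1],
  [[-0.15, -0.1, 0], 0, -1],
])

```text
time: 40.5
tool_pos: [0.3664, -0.2752, 0.1785]
ee_rot: [3.141, -0.0, -0.001]
wrist_force: [-0.1, 0.4, 0.2]
width: 0.094
finger_force: 0.0
```

```bash
python3 - <<'E'
from h import *
s=robot.snapshot("top");W=world(s);t=.004
cv2.imwrite("pics/f_top.png",s["image"][:,:,::-1]);cv2.imwrite("pics/f_side.png",robot.snapshot("side")["image"][:,:,::-1])
for n,p,h,r in(("cs",(114,318),.114,0),("ts",(501,287),.086,1),("jar",)+OBJ["jar"],("blk",)+OBJ["blk"]):
    try: print(n,fit(s,W,p,h,r,tol=.009 if n in("jar","blk") else t)[0])
    except Exception as e: print(n,e)
E
```

```text
cs [458.2 344.8  58.   43.9  10.9]
ts [ 515.8 -374.6   43.2   43.2]
jar [460.2   7.7  49.5  50.8]
blk [790.2 -38.4  62.2  59.6 -14.6]
```

View pics/f_top.png

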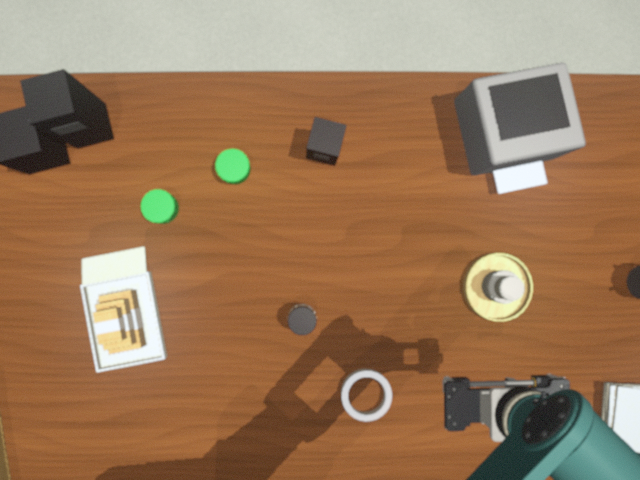

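View pics/f_side.png

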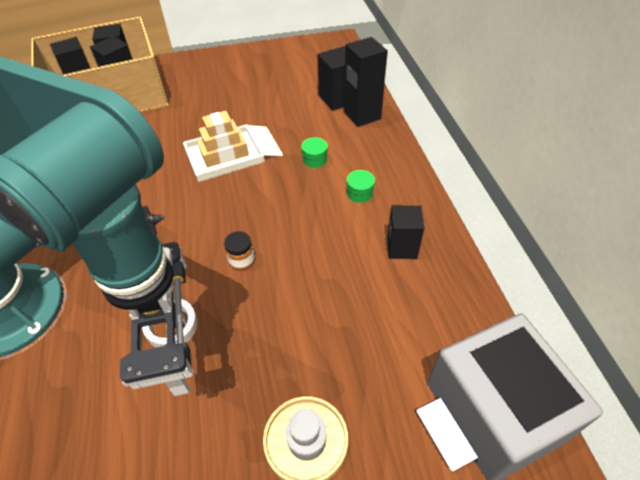

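Both towers are up: the cartons at top (120,320), side (222,140), and the tins at top (502,287), side (306,432). The jar and black carton measure exactly where they were, and the arm is clear.

```bash
python3 -c "
from bench import robot
print(robot.close_job())"
```

```text
the job is handed in; nothing more can be done
None
```

Both gift towers are built and handed in at about 41 s of the 134 s allowed; by the cameras, every piece lies flat and within about 2 mm of centre, and the candle jar and black carton have not moved.

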